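# Lock back the sprung tension wheel of a dough-mixer drive

### The arm

A 6-joint arm with a two-finger parallel gripper is mounted at the origin on the work surface. World frame = base frame: x ahead of the robot, y to its left, z up, the work surface at z = 0. Lengths are in m, angles in degrees, forces in N, time in s.
With the tool pointing down it reaches from about 0.4 to 0.825 m from the base axis. Payload 7 kg.
Tool frame: the origin (TCP) lies on the front face of the gripper's body, between the roots of the fingers; the fingertips stand 66 mm ahead of it and the grasp point (between the pads) lies 47 mm ahead of it; z points along the fingers, y is the line along which they close (so a half turn about z gives the same grasp; the last joint's range is limited). The gripper opens to 88 mm and grips with 3 to 60 N. Pads are 19 mm wide; open, the fingers measure 130 mm over their backs; the gripper's body (78 mm by 193 mm) begins 47 mm behind the grasp point.
Start: joints at [-51.389, 20.546, 0.682, 0, -70.136, -16.507], TCP at [0.254, -0.625, 0.292] pointing down, gripper open.
Joint ranges: [-176.03, 176.03], [-82.01, 121.73], [-58.28, 71.71], [-173.87, 95.51], [-174.79, -0.11], [-173.66, 173.66]. Speed limits (degrees/s): [136.94, 136.94, 172.46, 180, 180, 180].

### API

Orientations are given as [roll, pitch, yaw] about the fixed x, y, z axes, in that order (R = Rz(yaw) Ry(pitch) Rx(roll)).
In Python, from plant import ctrl gives the robot as it stands.
- The arm moves only by the tool send_rows, never from a script. Its argument "deltas" is a list of rows, each a list of 2 entries, a list of its own where there are three numbers: the shift along the tool's x, y, z each as a share of 800 mm, from -1 to 1, then the turn about the tool's z as a share of 90 degrees, from -1 to 1. A call has exactly 5 rows; each row is the pose to reach, as a shift and turn from the pose commanded when the call began, along the tool's axes at that moment; what a row does not reach only later rows make up. A row lasts 1/12 s, in which the tool goes at most 41.7 mm and 7.16 degrees, less where a joint would pass 70% of its speed; a pose out of reach is approached as far as the arm can. A call with a number of a shift or a turn outside -1 to 1 is refused whole. A call with a gripper value outside its range is refused whole. "gripper" is the opening, from 0 (shut) to 1 (fully open), set as the call begins (left out, the last holds). The fingers move at their own pace and stop on an object; the grip force is fixed at half the most. Time passes only in rows, so rows that repeat a pose let the fingers close, or fill a call up. It gives the time, the measured TCP pose, the force, the opening and the grip force at its end, in the units of the state.
- ctrl.get_obs(): the state, without advancing time (a new reading comes with each control period).
- ctrl.snapshot(name): name is "scene" or "top" or "wrist"; returns a dict with "color" (384x512x3 uint8, red, green, blue), "vertical_fov" (degrees; the focal length in pixels is half the picture's height over the tangent of half this angle, whatever the lens; pixels are square), "cx", "cy" (the principal point, pixels), "rvec" (rotation vector, rad) and "tvec" (3), from world to camera coordinates, as OpenCV has them. Camera axes: x right, y down, z forward; pixel columns grow to the right and rows downward; lengths in m; the calibration is good to about 2 mm. The wrist camera is an equidistant fisheye: a pixel r from the principal point sees the ray r / f radians off the axis. A picture is of the moment at which its call begins. There is no depth.
- ctrl.close_job(): hands the job in; it is judged then, once.
Trained networks look in a picture, given as the dict that the camera call returned (one of the last four; its "shot" number tells which), for a name from the list of things; names that differ only in an ending like _2 or _b are one class to them, and where a whole thing is asked for, a point or a joint stands for the part that bears it (a point fixed in the world has none). Each returns a list of dicts, best first, with "conf" (0 to 1); they miss things now and then, are a little off and sometimes report something else, mostly with a low value. They report only what shows in the picture. A call takes as long as a camera call. They do not tell look-alikes from the thing itself.
- ctrl.boxes_of(picture, thing): "xy" ([column, row] as shares, 0 to 1, of the picture: columns of its width, rows of its height, amid what is visible of it).
- ctrl.cut_out(picture, thing): "pixels" (384x512 bool, what is visible of it) and "xy" ([column, row] as shares, 0 to 1, of the picture: columns of its width, rows of its height, amid what is visible of it).
The state is a dict: "clock": time; "joint_pos": joint angles; "qvel": joint speeds; "tau": joint torques, N m; "tool_pos": TCP position; "orientation": TCP orientation; "force": force on the tool from outside, world axes, zero at the start; "moment": the same for the moment, N m; "opening": finger opening in m; "gripper_force": force on a finger pad.
Only numpy, scipy, OpenCV 4.12 (cv2) and the standard library are available. Lean on these libraries where they do the work, as an engineer would, in place of code of your own. Each camera call takes 0.05 s, during which the arm holds its last target. There are 200 camera calls.

### The job

The belt drive of the classroom's dough mixer needs a new belt, so its sprung tension wheel must be locked back. Take the round-headed locking pin from the wooden block and stand it in the hole of the upper ear, so that its tip rests on the wheel; then turn the wheel by its black handle against the spring and hold it there until the pin drops through the wheel and into the lower ear, fully home with its head on the ear. Let go so that the pin alone holds the wheel, and leave the square-headed bolt, the grater and the tub where they are.

Things in the scene. Friction and masses are not known exactly. Their poses are not given: they have to be found in the camera images.
- pin_head (a point): Centre of the steel locking pin's round head (28 mm across, 35 mm tall). Below it a round shank, 14 mm across, 58 mm long, tip tapered over 7 mm to 8 mm; 93 mm in all, about 120 g. Starts upright in one of the block's two holes, head underside 28 mm above the block's top. z axis from tip to head. The taller, round head tells it from the bolt.
- pin_tip (a point): Centre of the end of the locking pin's tip, 75.5 mm below the centre of its head along the pin's axis. z axis: from tip to head.
- ear_hole (a point): Centre of the hole's mouth in the upper ear's top face, 72 mm above the table, 62 mm from the wheel axis. The ear is a 44 by 44 mm grey plate, 20 mm thick, hole 16.5 mm right through; its upright, as high as the ear, is on the side away from the wheel axis. The wheel's face is 30 mm below this point: a pin put in with the wheel at rest stands on it, head underside 28 mm above the ear.
- wheel_axis (a point): Point on the tension wheel's vertical axis, at the height of the wheel's upper face (42 mm above the table). The wheel is a flat aluminium hand wheel 200 mm across and 10 mm thick, with spokes and a solid plate that carries its 19 mm pin hole at 62 mm from the axis. z axis up.
- handle (a point): Middle of the wheel's upright black handle, a round post 22 mm across, 48 to 105 mm above the table (this point 77 mm), 90 mm from the wheel axis, on the side away from the ears. It is fixed to the wheel and turns with it.
- tension_wheel (a joint): Wheel angle, rad: 0 at rest on its stop, growing counter-clockwise seen from above, far stop 0.95. A spring pulls it back, 3 N at the handle at 0, 7 N at 0.65. At 0.65 the wheel's hole lies right under the ear's hole and a pin standing there drops by its own weight (within about 0.03 either way); let go, the wheel springs back a little and rests against the pin at 0.55 to 0.62.
- block: Fixed wooden block, 130 by 64 mm, 42 mm high, origin at the centre of its underside; x axis along its length. Two upright holes 30 mm deep at x = -36 and +36 mm hold the locking pin and the bolt, in either order.
- bolt_head (a point): Centre of the low square head (32 by 32 by 14 mm) of a bolt that stands in the block's other hole, 65 mm above the table. To be left alone.
- grater: Steel box grater, 68 by 92 mm, 210 mm tall, standing beyond the work. Origin at the centre of its underside. To be left alone.
- tub: White plastic tub, 90 mm across, 110 mm tall. Origin at the centre of its underside. To be left alone.
- lower_hole (a point): Centre of the mouth of the lower ear's hole (17.5 mm), 44 mm straight below the upper ear's hole mouth, under the wheel. With the pin fully home its head lies on the upper ear and its tip is 14 mm below this point. The drive unit with both ears is fixed to the table.
- idler (a point): Top centre (68 mm above the table) of the steel idler roller carried on the wheel: 44 mm across, 62 mm from the wheel axis, 99 degrees counter-clockwise of the handle seen from above; its shaft end stands up 16 mm more. Not to be handled.
Mind the look-alikes: they are no part of the job. Of the things shaped like the part that bears pin_head, the bare steel one is meant.

How it is judged:
By the outcome, as a careful person would: the job done as asked, in the order asked, and still so for the second after the job is handed in, with the robot touching nothing.
It also fails if it takes over 48 s, if anything falls off the work surface, if the arm or the gripper's body presses on something with over 40 N, if the wrist force passes 120 N, or if a joint passes its speed limit or range.

## Working session

There is one attempt and no reset: what is moved stays moved. The work goes in short steps, Python scripts to look and compute and a tool call to move; the robot and the scene stay as the last step left them, time stands still between calls to the robot, and variables do not carry over. Pictures are saved under pics/ and viewed, at most 10 in all, crops included, and the job is handed in when it is done.

Besides the shell and the picture viewer there is one more tool, called after "Request:" as name(argument=value, ...) on one line, values as JSON. send_rows: Moves the arm, as the interface text tells. Shift numbers are shares of 800 mm and turn numbers shares of 90 degrees, none past 1 either way. Its arguments: {"type":"object","properties":{"deltas":{"type":"array","items":{"type":"array"}},"gripper":{"type":"number"}},"required":["deltas"]}

```bash
mkdir -p pics
cat > h.py <<'E'
import numpy as np, cv2
from plant import ctrl
def cam(p):
    f=p["color"].shape[0]/2/np.tan(np.radians(p["vertical_fov"])/2)
    return f,cv2.Rodrigues(np.array(p["rvec"],float))[0],np.array(p["tvec"],float)
def topix(p,X,fish=False):
    f,R,t=cam(p);c=R@np.array(X)+t
    if fish:
        r=np.hypot(c[0],c[1]);th=np.arctan2(r,c[2]);return p["cx"]+f*th*c[0]/r,p["cy"]+f*th*c[1]/r
    return p["cx"]+f*c[0]/c[2],p["cy"]+f*c[1]/c[2]
def onplane(p,uv,z,fish=False):
    f,R,t=cam(p);a=(uv[0]-p["cx"])/f;b=(uv[1]-p["cy"])/f
    if fish:
        th=np.hypot(a,b);s=np.sin(th)/max(th,1e-9);d=np.array([a*s,b*s,np.cos(th)])
    else: d=np.array([a,b,1.])
    o=-R.T@t;d=R.T@d
    return o+d*(z-o[2])/d[2]
def save(p,n,box=None,k=1):
    im=p["color"][:,:,::-1]
    if box: im=im[box[1]:box[3],box[0]:box[2]]
    cv2.imwrite("pics/"+n,cv2.resize(im,None,fx=k,fy=k,interpolation=cv2.INTER_CUBIC))
E
python3 - <<'E'
from h import *
Z=dict(pin_head=.0875,ear_hole=.072,wheel_axis=.042,handle=.077,bolt_head=.065,grater=.1,tub=.055,block=.03,idler=.068)
ps={}
for n in("top","scene","wrist"):
    p=ctrl.snapshot(n);ps[n]=p;save(p,n+"0.png",k=1.5 if n!="wrist" else 1)
    f,R,t=cam(p);print(n,(-R.T@t).round(3),p["vertical_fov"])
    for k,z in Z.items():
        for d in ctrl.boxes_of(p,k)[:3]:
            uv=np.array(d["xy"])*[512,384]
            print(k,round(d["conf"],2),uv.round(1),onplane(p,uv,z,n=="wrist").round(4))
print(ctrl.get_obs())
E
```

```text
top [0.516 0.124 0.858] 53.591171912174644
pin_head 0.68 [160.6 230.8] [0.5098 0.3168 0.0875]
pin_head 0.66 [122.5 222.9] [0.5261 0.3939 0.0875]
pin_head 0.59 [150.2 271.4] [0.4294 0.336  0.0875]
ear_hole 0.8 [359.2 218.8] [ 0.5315 -0.0881  0.072 ]
ear_hole 0.28 [250.1  93.7] [0.7987 0.1355 0.072 ]
wheel_axis 0.73 [364.2 215.3] [ 0.5395 -0.1071  0.042 ]
handle 0.92 [334.2 210.2] [ 0.5494 -0.036   0.077 ]
bolt_head 0.72 [164.4 195.2] [0.5836 0.3159 0.065 ]
grater 0.64 [168.8 110.3] [0.7547 0.3015 0.1   ]
tub 0.92 [249.7  94. ] [0.8042 0.1366 0.055 ]
block 0.93 [173.7 211.8] [0.5501 0.3034 0.03  ]
idler 0.86 [333.3 213.1] [ 0.5438 -0.0358  0.068 ]
idler 0.49 [358.2 219.9] [ 0.5293 -0.087   0.068 ]
scene [1.002 0.585 0.756] 55.341276891722
pin_head 0.71 [341.1 207.9] [0.5053 0.3112 0.0875]
pin_head 0.69 [359.8 244. ] [0.5507 0.4028 0.0875]
pin_head 0.61 [324.4 182.8] [0.4759 0.2322 0.0875]
ear_hole 0.89 [226.7 156.8] [ 0.5937 -0.0117  0.072 ]
wheel_axis 0.72 [225.1 155.5] [ 0.576  -0.0451  0.042 ]
handle 0.92 [234.5 157.2] [0.5818 0.0074 0.077 ]
bolt_head 0.49 [320.4 233.4] [0.5811 0.32
[... 320 characters left out ...]
.7] [0.5251 0.2586 0.03  ]
{'clock': 1.5, 'joint_pos': array([-5.13880875e+01,  2.05442817e+01,  6.81974915e-01, -9.77606800e-04,
       -7.01359299e+01, -1.65057909e+01]), 'qvel': array([ 0.0406552 ,  0.03732179,  0.10547819, -0.01550482, -0.00382406,
       -0.02803675]), 'tau': array([ 1.85737845e-04, -5.82370126e+01,  2.93292046e+01,  7.00276315e+00,
        1.22063141e-02, -7.39236111e-05]), 'tool_pos': array([ 0.253982  , -0.62536516,  0.29218176]), 'orientation': array([-1.79998571e+02,  1.38254926e-03, -1.57894211e+02]), 'force': array([-0.05743107, -0.54023686, -0.84333229]), 'moment': array([0.04690718, 0.00187576, 0.01078693]), 'gripper_force': 0.0, 'opening': 0.08784499592801631}
```

View pics/top0.png

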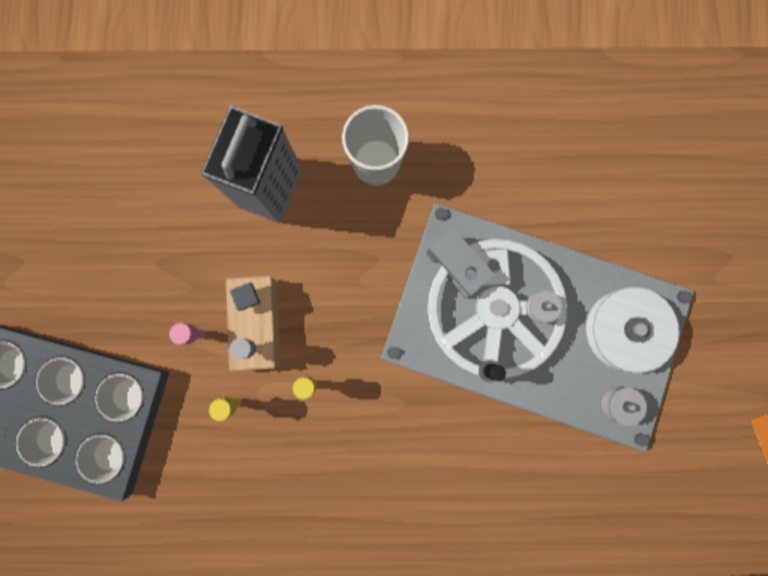

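View pics/scene0.png

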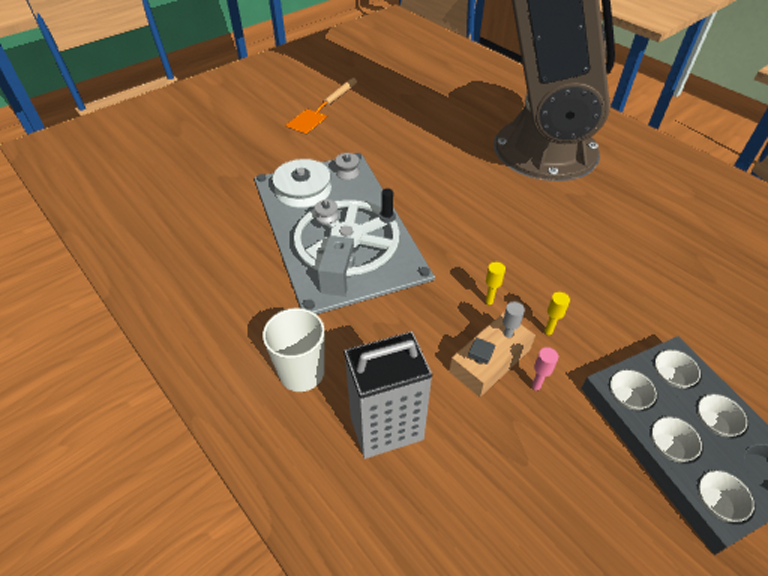

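The top view (1.5x scale) shows the block at about (250,320). The bare steel pin head is at (241,349) and the square bolt at (245,296). The pink and yellow look-alikes stand around the block. The wheel hub is at (498,308), the ear hole at (471,272), the handle at (493,372) and the idler at (546,306). The scene view agrees with this.

```bash
cat >> h.py <<'E'
from scipy.spatial.transform import Rotation as Ro
def go(target,yaw=None):
    o=ctrl.get_obs();R=Ro.from_euler("xyz",o["orientation"],degrees=True)
    d=R.inv().apply(np.array(target)-o["tool_pos"])/.8
    y=0 if yaw is None else -((yaw-o["orientation"][2]+180)%360-180)/90
    print("t",round(o["clock"],2),"pos",o["tool_pos"].round(4),o["orientation"].round(2),"shares",d.round(4),"turn",round(y,4),"rows",round(np.linalg.norm(d)*.8/.0417,1))
E
python3 - <<'E'
from h import *
im=cv2.imread("pics/top0.png")[190:460,370:700]
cv2.imwrite("pics/c.png",cv2.resize(im,None,fx=2.2,fy=2.2,interpolation=cv2.INTER_CUBIC))
go([.47,-.15,.29],-135); go([.507,.313,.25],-135)
p=ctrl.snapshot("top")
for n,uv,z in(("pin",(241,348),.105),("ear",(471,272),.072),("hub",(498,308),.05),("handle top",(493,372),.1),("idler",(546,306),.068),("bolt",(245,296),.072)): print(n,onplane(p,np.array(uv)/1.5,z).round(4))
E
```

```text
t 1.5 pos [ 0.254  -0.6254  0.2922] [-180.      0.   -157.89] shares [-0.4738  0.4489  0.0027] turn -0.2544 rows 12.5
t 1.5 pos [ 0.254  -0.6254  0.2922] [-180.      0.   -157.89] shares [-0.7344  0.9677  0.0527] turn -0.2544 rows 23.3
pin [0.5076 0.3123 0.105 ]
ear [0.6099 0.0034 0.072 ]
hub [ 0.5609 -0.0371  0.05  ]
handle top [ 0.474  -0.0184  0.1   ]
idler [ 0.5622 -0.1002  0.068 ]
bolt [0.5785 0.3163 0.072 ]
```

View pics/c.png

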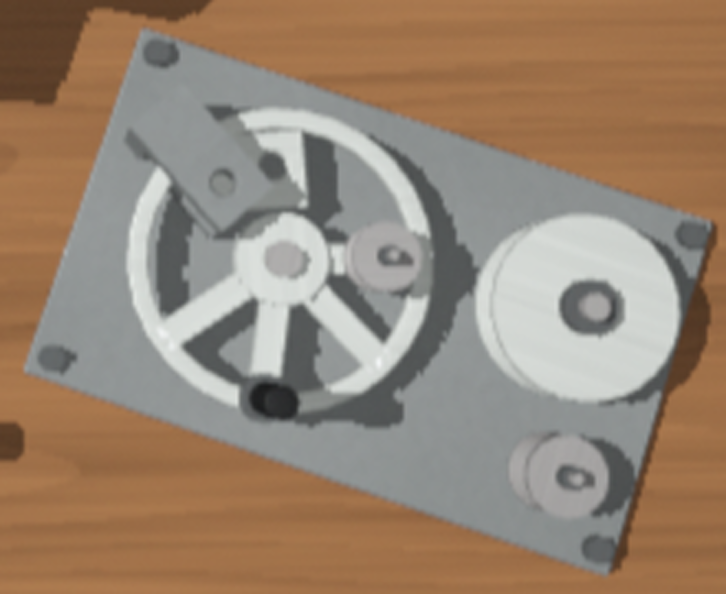

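The crop shows the ear hole at (222,182), the wheel's own hole at (271,165), the hub at (285,258) and the handle at (270,400). The measured radii of 63, 89 and 63 mm match the given sizes. Now I'll move to above the pin.

Request:
send_rows(deltas=[[[-0.04,0.037,0],-0.08],[[-0.08,0.075,0],-0.16],[[-0.12,0.112,0],-0.24],[[-0.16,0.15,0],-0.254],[[-0.195,0.185,0],-0.254]], gripper=0.6)

```text
clock: 1.97
tool_pos: [0.3406, -0.4341, 0.2922]
orientation: [-180.0, -0.0, -134.9]
force: [1.2, 0.5, 0.6]
opening: 0.0598
gripper_force: 0.0
```

```bash
python3 -c "
from h import *
go([.47,-.15,.29],-135); go([.507,.313,.25],-135)"
```

```text
t 1.97 pos [ 0.3406 -0.4341  0.2922] [-179.99   -0.   -134.93] shares [-0.3657  0.1363  0.0026] turn 0.0007 rows 7.5
t 1.97 pos [ 0.3406 -0.4341  0.2922] [-179.99   -0.   -134.93] shares [-0.8081  0.5123  0.0525] turn 0.0007 rows 18.4
```

Request:
send_rows(deltas=[[[-0.049,0.018,0],0],[[-0.098,0.036,0],0],[[-0.147,0.054,0],0],[[-0.195,0.073,0],0],[[-0.244,0.091,0],0]])

```text
clock: 2.38
tool_pos: [0.4271, -0.2444, 0.2926]
orientation: [-180.0, 0.0, -135.0]
force: [1.3, 0.0, -0.3]
opening: 0.0525
gripper_force: 0.0
```

Request:
send_rows(deltas=[[[-0.041,0.031,0.004],0],[[-0.082,0.062,0.008],0],[[-0.123,0.093,0.012],0],[[-0.164,0.124,0.015],0],[[-0.205,0.155,0.019],0]])

```text
clock: 2.8
tool_pos: [0.4551, -0.0407, 0.2774]
orientation: [-180.0, 0.1, -135.0]
force: [0.7, 0.2, -0.1]
opening: 0.0528
gripper_force: 0.0
```

Request:
send_rows(deltas=[[[-0.041,0.031,0.004],0],[[-0.082,0.062,0.008],0],[[-0.123,0.093,0.012],0],[[-0.164,0.124,0.015],0],[[-0.205,0.155,0.019],0]])

```text
clock: 3.22
tool_pos: [0.4835, 0.1631, 0.2622]
orientation: [-180.0, 0.1, -135.0]
force: [0.9, 0.6, 0.6]
opening: 0.0522
gripper_force: 0.0
```

```bash
python3 -c "
from h import *
go([.507,.313,.25],-135)"
```

```text
t 3.22 pos [0.4835 0.1631 0.2622] [-1.7999e+02  7.0000e-02 -1.3501e+02] shares [-0.1532  0.1117  0.0154] turn -0.0001 rows 3.6
```

Request:
send_rows(deltas=[[[-0.04,0.029,0.004],0],[[-0.08,0.058,0.008],0],[[-0.12,0.087,0.012],0],[[-0.1532,0.1117,0.0154],0],[[-0.1532,0.1117,0.0154],0]])

```text
clock: 3.63
tool_pos: [0.5079, 0.3159, 0.2482]
orientation: [-180.0, 0.0, -134.9]
force: [0.0, -0.9, 0.6]
opening: 0.0524
gripper_force: 0.0
```

Run:
```python
from h import *
p=ctrl.snapshot("wrist");save(p,"w1.png",k=1.5)
f,R,t=cam(p);print((-R.T@t).round(3),R[2].round(2))
for k,z in(("pin_head",.0875),("bolt_head",.065),("block",.03)):
    for d in ctrl.cut_out(p,k)[:4]:
        uv=np.array(d["xy"])*[512,384];print(k,round(d["conf"],2),uv.round(1),onplane(p,uv,z,1).round(4),d["pixels"].sum())
print("expected head top pix",topix(p,[.5076,.3123,.105],1))
go([.5076,.3123,.138],-135)
```

```text
[0.457 0.265 0.341] [ 0.19  0.19 -0.96]
pin_head 0.78 [292.6 235.2] [0.5129 0.3702 0.0875] 321
pin_head 0.71 [338.6 146.3] [0.4266 0.3378 0.0875] 1033
pin_head 0.64 [256.2 196. ] [0.51   0.3189 0.0875] 1093
pin_head 0.62 [232.3  83.8] [0.455  0.2352 0.0875] 875
bolt_head 0.77 [213.5 234.2] [0.5744 0.3219 0.065 ] 454
block 0.72 [235.8 191.5] [0.5343 0.3119 0.03  ] 4834
block 0.54 [45.1 23.4] [ 0.5515 -0.0132  0.03  ] 3265
expected head top pix (np.float64(252.62176704354957), np.float64(194.7131087611153))
t 3.83 pos [0.507  0.3103 0.2493] [-1.8000e+02 -3.0000e-02 -1.3503e+02] shares [-0.0025  0.0012  0.1392] turn -0.0004 rows 2.7
```

View pics/w1.png

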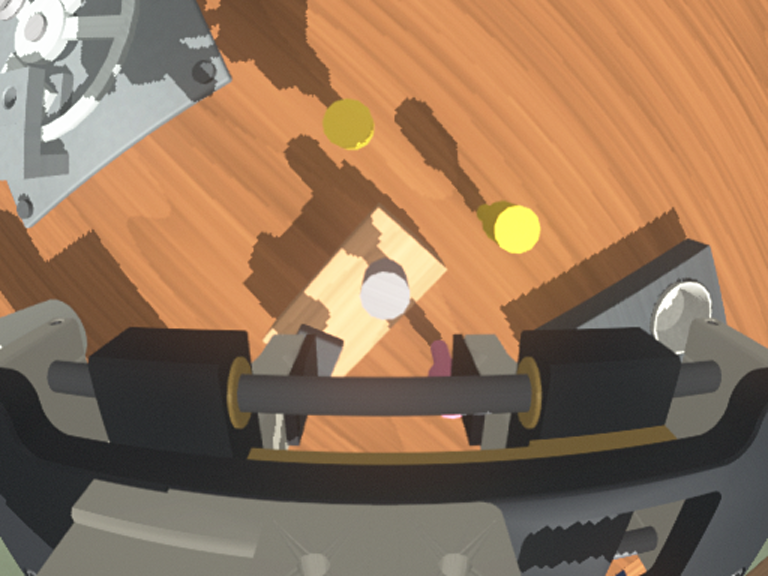

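The pin head top is at (385,295) in the 1.5x picture, with the bolt at lower left near (315,350) and the pink post at (440,370) between the fingers and clear of them. The arm was still settling, so I'll measure again at rest.

```bash
cat >> h.py <<'E'
def headtop(p,thing,near,z,fish,pick=None):
    "mask of detection nearest to 'near' (world, z)"
    b=None
    for d in ctrl.cut_out(p,thing):
        uv=np.array(d["xy"])*[512,384];X=onplane(p,uv,z,fish)
        e=np.linalg.norm(X[:2]-near[:2])
        if b is None or e<b[0]: b=(e,d,uv,X)
    return b
E
python3 - <<'E'
from h import *
p=ctrl.snapshot("wrist");go([.5076,.3123,.138],-135)
e,d,uv,X=headtop(p,"pin_head",[.508,.314],.0875,True);print(uv,X)
# bright top disc inside mask
g=cv2.cvtColor(p["color"],cv2.COLOR_RGB2GRAY).astype(float);m=d["pixels"]
th,_=cv2.threshold(g[m].astype(np.uint8),0,255,cv2.THRESH_OTSU);b=(m&(g>th)).astype(np.uint8)
c=max(cv2.findContours(b,0,2)[0],key=cv2.contourArea);(u,v),r=cv2.minEnclosingCircle(c)
print(th,(u,v),r,onplane(p,(u,v),.105,True))
E
```

```text
t 3.88 pos [0.5071 0.3099 0.2496] [-180.      0.   -135.07] shares [-0.0025  0.0016  0.1395] turn -0.0007 rows 2.7
[259.1232 199.6032] [0.50976109 0.317717   0.0875    ]
174.0 (259.0, 200.5) 16.37843894958496 [0.50666555 0.31418164 0.105     ]
```

Request:
send_rows(deltas=[[[-0.0025,0.002,0.04],0],[[-0.0025,0.002,0.07],0],[[-0.0025,0.002,0.08],0],[[-0.0025,0.002,0.08],0],[[-0.0025,0.002,0.08],0]])

```text
clock: 4.35
tool_pos: [0.5079, 0.3129, 0.1863]
orientation: [-180.0, 0.0, -135.1]
force: [0.0, -0.5, 0.5]
opening: 0.0522
gripper_force: 0.0
```

Run:
```python
from h import *
go([.507,.3135,.138],-135)
```

```text
t 4.35 pos [0.5079 0.3129 0.1863] [-1.7997e+02  1.0000e-02 -1.3505e+02] shares [0.0003 0.0014 0.0604] turn -0.0006 rows 1.2
```

Request:
send_rows(deltas=[[[0,0.0005,0.02],0],[[0,0.0005,0.04],0],[[0,0.0005,0.06],0],[[0,0.0005,0.06],0],[[0,0.0005,0.06],0]])

```text
clock: 4.77
tool_pos: [0.5077, 0.3137, 0.1386]
orientation: [-180.0, 0.0, -135.0]
force: [-0.5, -0.2, -0.2]
opening: 0.0527
gripper_force: 0.0
```

Request:
send_rows(deltas=[[[0,0,0],0],[[0,0,0],0],[[0,0,0],0],[[0,0,0],0],[[0,0,0],0]], gripper=0)

```text
clock: 5.18
tool_pos: [0.5074, 0.3138, 0.1381]
orientation: [-180.0, 0.1, -135.0]
force: [-0.9, 0.7, 2.9]
opening: 0.0277
gripper_force: 29.9
```

Request:
send_rows(deltas=[[[0,0,-0.03],0],[[0,0,-0.07],0],[[0,0,-0.11],0],[[0.01,-0.02,-0.138],0],[[0.03,-0.06,-0.14],0]])

```text
clock: 5.6
tool_pos: [0.5256, 0.2657, 0.2548]
orientation: [-179.9, 0.5, -134.8]
force: [3.0, 0.4, -1.1]
opening: 0.0271
gripper_force: 30.0
```

Request:
send_rows(deltas=[[[0.023,-0.046,0],0],[[0.046,-0.091,0],0],[[0.069,-0.137,0],0],[[0.092,-0.183,0],0],[[0.115,-0.228,0],0]])

```text
clock: 6.02
tool_pos: [0.588, 0.0667, 0.2496]
orientation: [180.0, 0.0, -135.0]
force: [0.6, 0.3, -1.6]
opening: 0.0274
gripper_force: 30.0
```

Run:
```python
from h import *
go([.61,.0034,.25],-135)
```

```text
t 6.02 pos [0.588  0.0667 0.2496] [ 1.8000e+02  1.0000e-02 -1.3501e+02] shares [ 0.0365 -0.0754 -0.0005] turn -0.0002 rows 1.6
```

Request:
send_rows(deltas=[[[0.02,-0.04,0],0],[[0.0365,-0.0754,0],0],[[0.0365,-0.0754,0],0],[[0.0365,-0.0754,0],0],[[0.0365,-0.0754,0],0]])

```text
clock: 6.43
tool_pos: [0.6096, 0.0051, 0.2492]
orientation: [180.0, -0.0, -135.1]
force: [-0.5, 0.2, -1.1]
opening: 0.0275
gripper_force: 30.0
```

Run:
```python
from h import *
p=ctrl.snapshot("wrist");go([.61,.0034,.25],-135)
o=ctrl.get_obs()["tool_pos"]
print("exp hole",topix(p,[.6099,.0034,.072],1),"pin tip exp",topix(p,[o[0],o[1],o[2]-.138+.012],1), "head", topix(p,[o[0],o[1],o[2]-.04],1))
save(p,"w2.png",box=(60,100,420,340),k=2.2)
np.savez("w2.npz",**{k:p[k] for k in("color","vertical_fov","cx","cy","rvec","tvec")})
for d in ctrl.boxes_of(p,"ear_hole")[:2]: uv=np.array(d["xy"])*[512,384];print(d["conf"],uv,onplane(p,uv,.072,1))
```

```text
t 6.48 pos [0.6096 0.0057 0.2493] [ 1.7998e+02 -1.0000e-02 -1.3503e+02] shares [ 0.0017 -0.0024 -0.0009] turn -0.0003 rows 0.1
exp hole (np.float64(253.85030153101087), np.float64(186.27450773958273)) pin tip exp (np.float64(255.9020204363442), np.float64(205.0080700286033)) head (np.float64(256.1404562022657), np.float64(258.65096428253685))
0.87 [249.6    103.1808] [ 0.55790655 -0.05364485  0.072     ]
```

View pics/w2.png

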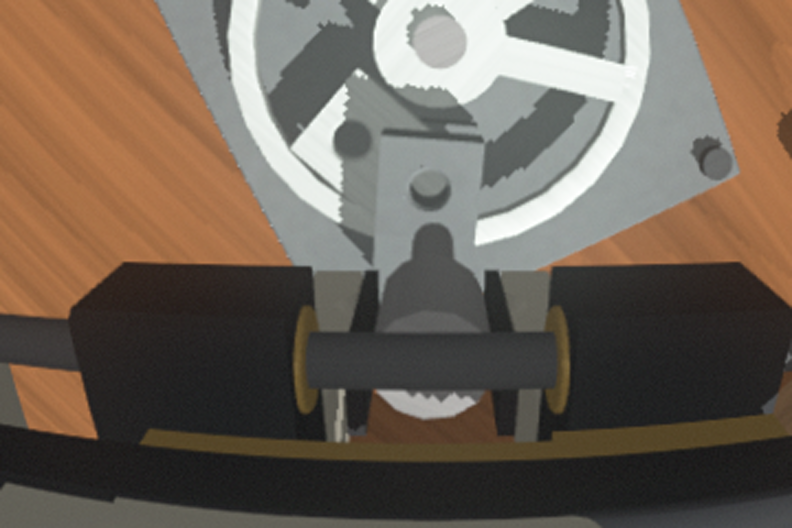

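The ear hole is at crop (431,189), the gripped pin's tip at about (433,225), and the pin is upright between the pads. Next I'll compare the two positions.

Run:
```python
from h import *
p={k:v for k,v in np.load("w2.npz").items()}
for k in("vertical_fov","cx","cy"):p[k]=float(p[k])
H=onplane(p,(255.9,185.9),.072,1)
print("hole",H)
tz=.2493-.1381+.012
for v in(203.7,204.7,205.7): print("tip",onplane(p,(256.8,v),tz,1))
# far edge of tip disc = 4mm away along view
far=lambda X:topix(p,np.array(X)+[.0028,-.0,0],1)
o=np.array([.6096,.0054,tz])
a=np.linspace(0,6.28,60);P=[topix(p,o+[.004*np.cos(t),.004*np.sin(t),0],1) for t in a];P=np.array(P)
print("tip disc rows",P[:,1].min(),P[:,1].max(),"cols",P[:,0].min(),P[:,0].max(),"crop row",(P[:,1].min()-100)*2.2)
# scene & top check of hole
p2=ctrl.snapshot("scene");cx,cy=topix(p2,H);print("scene hole px",cx,cy);save(p2,"s2.png",box=(int(cx)-60,int(cy)-50,int(cx)+60,int(cy)+40),k=6)
```

```text
hole [0.60828342 0.00450807 0.072     ]
tip [0.60839633 0.00550307 0.1232    ]
tip [0.60897417 0.00607986 0.1232    ]
tip [0.6095533  0.00665794 0.1232    ]
tip disc rows 199.73556128277204 209.51969359013836 cols 250.45619462488082 260.76658763101517 crop row 219.4182348220985
scene hole px 226.07594997194795 162.47756355162147
```

View pics/s2.png

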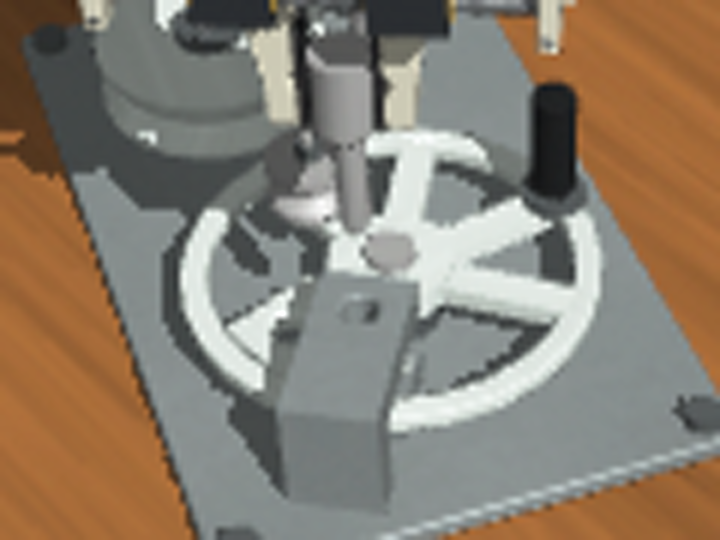

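The scene crop shows the hole at (360,311) against a predicted (360,303), so they agree to about 2 mm. I'll lower until the tip is just above the hole and check from near.

Request:
send_rows(deltas=[[[0.0015,-0.0006,0.02],0],[[0.0015,-0.0006,0.04],0],[[0.0015,-0.0006,0.055],0],[[0.0015,-0.0006,0.055],0],[[0.0015,-0.0006,0.055],0]])

```text
clock: 7.0
tool_pos: [0.6091, 0.0049, 0.2053]
orientation: [180.0, -0.1, -134.9]
force: [0.6, -0.7, -0.7]
opening: 0.0271
gripper_force: 30.0
```

Run:
```python
from h import *
p=ctrl.snapshot("wrist");o=ctrl.get_obs()["tool_pos"];go([.609,.0045,.20],-135)
q=ctrl.snapshot("scene");cx,cy=topix(q,[.609,.0045,.08]);x,y=int(cx)-33,int(cy)-40
print("wrist hole px",topix(p,[.6085,.0045,.072],1),"tip px",topix(p,[o[0],o[1],o[2]-.126],1))
a=p["color"][160:250,206:306];b=q["color"][y:y+60,x:x+66]
a=cv2.resize(a,None,fx=4,fy=4,interpolation=2);b=cv2.resize(b,None,fx=6,fy=6,interpolation=2)
print(x,y,"scene hole",(cx,topix(q,[.609,.0045,.072])[1]))
cv2.imwrite("pics/n1.png",np.hstack([a,b])[:,:,::-1])
```

```text
t 7.05 pos [0.6096 0.0049 0.2061] [-1.7997e+02  1.0000e-02 -1.3495e+02] shares [0.0009 0.0002 0.0076] turn 0.0005 rows 0.1
wrist hole px (np.float64(255.52821685218981), np.float64(200.8778834540011)) tip px (np.float64(254.8242030633462), np.float64(205.32213748329912))
192 120 scene hole (np.float64(225.67747557170395), np.float64(162.59886121466562))
```

View pics/n1.png

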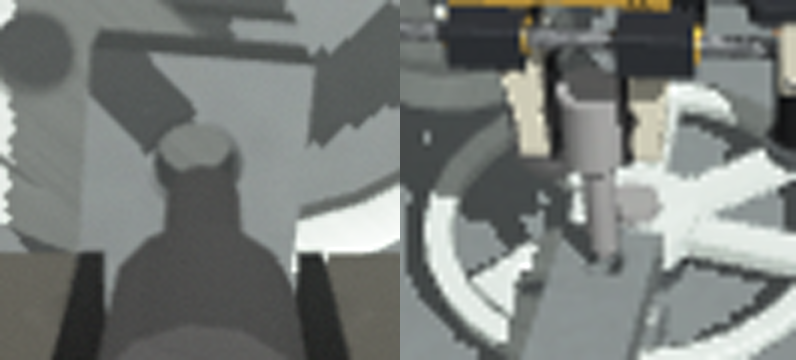

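The near view (left panel) shows the hole centre at (199,164) and the tip end at about (202,188). Allowing for height, that is within 1 mm. I'll insert in two stages, watching the force.

Request:
send_rows(deltas=[[[-0.0005,-0.0006,0.004],0],[[-0.0005,-0.0006,0.009],0],[[-0.0005,-0.0006,0.014],0],[[-0.0005,-0.0006,0.019],0],[[-0.0005,-0.0006,0.022],0]])

```text
clock: 7.52
tool_pos: [0.6095, 0.0035, 0.1872]
orientation: [180.0, -0.1, -135.0]
force: [-1.9, -2.3, 0.1]
opening: 0.0275
gripper_force: 30.0
```

Request:
send_rows(deltas=[[[0.0005,0,0.005],0],[[0.0005,0,0.01],0],[[0.0005,0,0.015],0],[[0.0005,0,0.019],0],[[0.0005,0,0.019],0]])

```text
clock: 7.93
tool_pos: [0.6093, 0.0035, 0.1716]
orientation: [180.0, -0.1, -135.0]
force: [-0.1, -3.7, -1.5]
opening: 0.0275
gripper_force: 30.0
```

Request:
send_rows(deltas=[[[0,0,0.002],0],[[0,0,0.002],0],[[0,0,0.002],0],[[0,0,0.002],0],[[0,0,0.002],0]], gripper=0.6)

```text
clock: 8.35
tool_pos: [0.61, 0.004, 0.1714]
orientation: [-180.0, 0.0, -135.0]
force: [-1.0, -0.3, -0.7]
opening: 0.0511
gripper_force: 0.0
```

Request:
send_rows(deltas=[[[0,0,-0.02],0],[[0,0,-0.05],0],[[0,0,-0.09],0],[[0,0,-0.12],0],[[0,0,-0.12],0]])

```text
clock: 8.77
tool_pos: [0.6121, 0.004, 0.2732]
orientation: [-179.7, 0.4, -135.0]
force: [0.6, -0.5, 0.8]
opening: 0.0526
gripper_force: 0.0
```

Run:
```python
from h import *
p=ctrl.snapshot("top");q=ctrl.snapshot("scene")
for c,n in((p,"top"),(q,"scene")):
    for k,z in(("pin_head",.1175),("handle",.077),("wheel_axis",.042)):
        for d in ctrl.boxes_of(c,k)[:4]:
            uv=np.array(d["xy"])*[512,384];print(n,k,round(d["conf"],2),uv.round(1),onplane(c,uv,z).round(4))
    print("pin exp",topix(c,[.609,.004,.1175]))
b=lambda c,x,y:cv2.resize(c["color"][y:y+130,x:x+130],None,fx=3,fy=3,interpolation=2)
cv2.imwrite("pics/n2.png",np.hstack([b(p,270,150),b(q,160,90)])[:,:,::-1])
go([.609,.0045,.27],-135)
```

```text
top handle 0.97 [344.9 218.7] [ 0.5319 -0.0574  0.077 ]
top handle 0.66 [248.3  78.1] [0.8311 0.139  0.077 ]
top wheel_axis 0.7 [386.5 232.2] [ 0.5032 -0.1535  0.042 ]
top wheel_axis 0.43 [245.6  80. ] [0.8409 0.1457 0.042 ]
pin exp (np.float64(317.2224917634432), np.float64(179.0247603178158))
scene pin_head 0.81 [327.6 184.3] [0.4974 0.2561 0.1175]
scene pin_head 0.76 [224.8 147.8] [ 0.6041 -0.0018  0.1175]
scene pin_head 0.64 [369.8 203.6] [0.469  0.3574 0.1175]
scene pin_head 0.61 [361.7 242.6] [0.5653 0.4113 0.1175]
scene handle 0.97 [238.5 154.2] [0.5664 0.0053 0.077 ]
scene wheel_axis 0.98 [221.5 158.1] [ 0.5901 -0.0432  0.042 ]
pin exp (np.float64(224.67308402281157), np.float64(149.79485337679628))
t 9.17 pos [0.6094 0.0037 0.266 ] [ 1.7995e+02 -8.0000e-02 -1.3504e+02] shares [-0.0003  0.0011 -0.005 ] turn -0.0004 rows 0.1
```

View pics/n2.png

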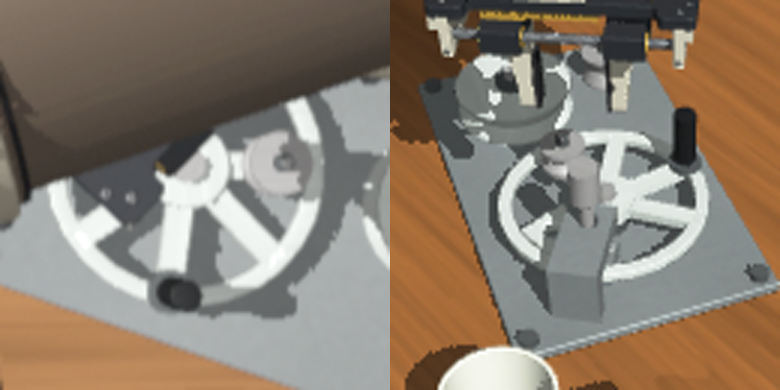

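The right panel shows the pin standing in the ear with its head raised, at about (583,190). The handle top is at (685,115) there and at (185,293) in the left panel. Next is the wheel geometry.

Run:
```python
from h import *
from scipy.optimize import least_squares
p=ctrl.snapshot("top");q=ctrl.snapshot("scene")
H1=onplane(p,(331.6,247.8),.105);H2=onplane(q,(258.3,128.6),.105)
I=onplane(p,(364,204),.068);A0=onplane(p,(332.1,204.9),.05);print(H1,H2,I,A0)
E=np.array([.609,.0042]);H=(H1+H2)[:2]/2
def res(v):
    A=v[:2];h=v[2];i=h+np.radians(99);e=v[3]
    u=lambda r,a:A+r*np.array([np.cos(a),np.sin(a)])
    return np.r_[(u(.062,e)-E)*2,u(.09,h)-H,(u(.062,i)-I[:2])*.5,(A-A0[:2])*.7]*1e3
s=least_squares(res,[.56,-.037,np.radians(168),np.radians(40)]);A=s.x[:2];h,e=s.x[2:]
print("A",A.round(4),"h",np.degrees(h),"ear",np.degrees(e),res(s.x).round(1))
for th in(0,.2,.4,.6,.65): print(th,(A+.09*np.array([np.cos(h+th),np.sin(h+th)])).round(4))
go([.47,-.1,.27])
```

```text
[ 0.47459517 -0.02317818  0.105     ] [ 0.4778917  -0.01573969  0.105     ] [ 0.56224604 -0.10018631  0.068     ] [ 0.56181516 -0.03738532  0.05      ]
A [ 0.5636 -0.0379] h 168.27292549909984 ear 42.82316402645807 [ 0.1  0.1 -0.8 -0.1 -0.8  0.2  1.2 -0.3]
0 [ 0.4755 -0.0196]
0.2 [ 0.4736 -0.0375]
0.4 [ 0.4753 -0.0553]
0.6 [ 0.4805 -0.0725]
0.65 [ 0.4824 -0.0766]
t 9.27 pos [0.6096 0.0037 0.2663] [ 1.7997e+02 -6.0000e-02 -1.3504e+02] shares [ 0.215   0.0316 -0.0043] turn 0 rows 4.2
```

Request:
send_rows(deltas=[[[0.035,0.024,0.005],0.078],[[0.07,0.048,0.01],0.156],[[0.105,0.072,0.015],0.234],[[0.1415,0.0955,0.02],0.312],[[0.1415,0.0955,0.02],0.39]])

```text
clock: 9.68
tool_pos: [0.4695, -0.0238, 0.2498]
orientation: [179.9, -0.2, -170.6]
force: [-0.9, 0.4, -1.3]
opening: 0.0527
gripper_force: 0.0
```

Request:
send_rows(deltas=[[[0,0,0],0.078],[[0,0,0],0.11],[[0,0,0],0.11],[[0,0,0],0.11],[[0,0,0],0.11]])

```text
clock: 10.1
tool_pos: [0.4757, -0.0222, 0.2509]
orientation: [-180.0, -0.0, -179.9]
force: [0.1, 0.4, -0.4]
opening: 0.0525
gripper_force: 0.0
```

Run:
```python
from h import *
go([.4755,-.0225,.132],180)
p=ctrl.snapshot("wrist");q=ctrl.snapshot("scene")
for d in ctrl.boxes_of(p,"handle")[:2]: uv=np.array(d["xy"])*[512,384];print(d["conf"],uv,onplane(p,uv,.077,1))
print(topix(p,[.4755,-.0196,.077],1))
e=headtop(q,"pin_head",[.605,-.001],.1175,False);print("pin",e[2],e[3])
```

```text
t 10.1 pos [ 0.4757 -0.0222  0.2509] [-1.8000e+02 -1.0000e-02 -1.7992e+02] shares [ 0.0002 -0.0004  0.1486] turn 0.0009 rows 2.9
0.67 [247.3984 210.8928] [ 0.49768416 -0.02966313  0.077     ]
(np.float64(258.0476672468796), np.float64(188.4076959020569))
pin [225.4848 149.6832] [0.60716014 0.00501514 0.1175    ]
```

Run:
```python
from h import *
p=ctrl.snapshot("wrist");save(p,"w3.png",box=(150,100,370,280),k=3)
for z in(.048,.105):print(z,topix(p,[.4755,-.0196,z],1))
m=ctrl.cut_out(p,"handle")
for d in m[:2]:
    ys,xs=np.where(d["pixels"]);print(d["conf"],xs.min(),xs.max(),ys.min(),ys.max())
```

```text
0.048 (np.float64(257.84374553436675), np.float64(180.9866247014374))
0.105 (np.float64(258.3127572251145), np.float64(197.16826328993835))
0.92 164 324 163 301
```

View pics/w3.png

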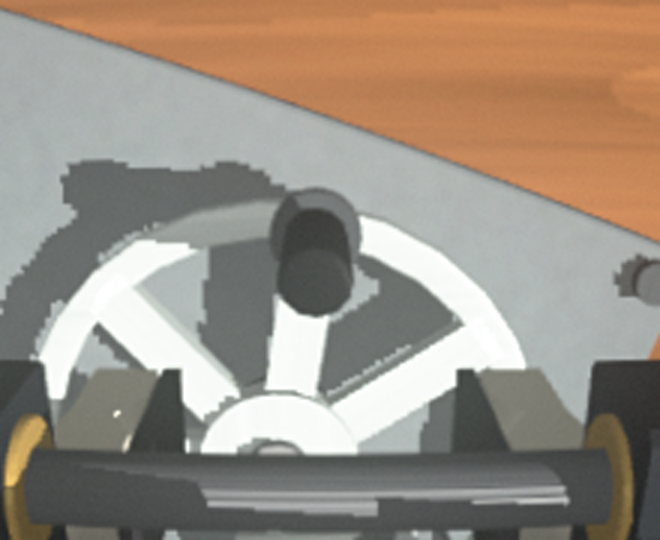

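The handle top is at crop (315,282), or pixel (255,194), which is 3 px from the prediction. That puts the handle at about (0.4735, -0.0217). The pads straddle it, so I'll descend and grip.

Request:
send_rows(deltas=[[[0.0025,-0.0016,0.04],0],[[0.0025,-0.0016,0.08],0],[[0.0025,-0.0016,0.12],0],[[0.0025,-0.0016,0.1486],0],[[0.0025,-0.0016,0.1486],0]])

```text
clock: 10.82
tool_pos: [0.471, -0.0242, 0.1281]
orientation: [-179.9, -0.4, 179.9]
force: [-0.3, -0.6, -0.0]
opening: 0.0528
gripper_force: 0.0
```

Request:
send_rows(deltas=[[[0,0,0],0],[[0,0,0],0],[[0,0,0],0],[[0,0,0],0],[[0,0,0],0]], gripper=0)

```text
clock: 11.23
tool_pos: [0.4743, -0.0233, 0.1334]
orientation: [180.0, 0.1, 180.0]
force: [0.5, 0.3, 0.2]
opening: 0.0243
gripper_force: 0.0
```

Run:
```python
from h import *
go([.4737,-.0235,.132],180)
print(ctrl.get_obs()["force"])
A=np.array([.5627,-.0385])
p=ctrl.snapshot("wrist")
```

```text
t 11.23 pos [ 0.4743 -0.0233  0.1334] [1.7995e+02 1.3000e-01 1.7997e+02] shares [ 0.0007 -0.0003  0.0017] turn -0.0003 rows 0.0
[0.46180893 0.28329061 0.15339986]
```

Request:
send_rows(deltas=[[[0,0,0],0],[[0,0,0],0],[[0.001,-0.007,0],0],[[0.0017,-0.0135,0],0],[[0.002,-0.0201,0],0]])

```text
clock: 11.7
tool_pos: [0.4719, -0.0388, 0.1331]
orientation: [179.9, 0.0, -180.0]
force: [-4.2, 9.7, 9.4]
opening: 0.0215
gripper_force: 30.0
```

Request:
send_rows(deltas=[[[0,-0.006,0],0],[[-0.0005,-0.012,0],0],[[-0.001,-0.0175,0],0],[[-0.002,-0.0225,0],0],[[-0.0025,-0.0255,0],0]])

```text
clock: 12.12
tool_pos: [0.4741, -0.0593, 0.133]
orientation: [179.9, 0.1, -180.0]
force: [-6.1, 10.3, 10.3]
opening: 0.0214
gripper_force: 30.0
```

```bash
cat >> h.py <<'E'
def pinz():
    q=ctrl.snapshot("scene")
    for z in (.1175,.0895):
        print("exp",np.round(topix(q,[.609,.004,z]),1),end=" ")
    e=headtop(q,"pin_head",[.605,0],.1,False);print("det",e[2].round(1),round(e[1]["conf"],2),e[1]["pixels"].sum())
E
python3 - <<'E'
from h import *
go([.4804,-.0729,.132],180);print(ctrl.get_obs()["force"]);pinz()
E
```

```text
t 12.12 pos [ 0.4741 -0.0593  0.133 ] [ 1.7993e+02  5.0000e-02 -1.7999e+02] shares [-0.0079 -0.017   0.0013] turn 0.0001 rows 0.4
[-6.12290078 10.34832134 10.33665911]
exp [224.7 149.8] exp [225.3 157.7] det [219.9 151.7] 0.73 201
```

Request:
send_rows(deltas=[[[-0.001,-0.004,0],0],[[-0.002,-0.008,0],0],[[-0.003,-0.012,0],0],[[-0.004,-0.015,0],0],[[-0.0047,-0.0175,0],0]])

```text
clock: 12.63
tool_pos: [0.4778, -0.0731, 0.133]
orientation: [179.9, 0.0, -180.0]
force: [-6.1, 10.0, 8.4]
opening: 0.0216
gripper_force: 30.0
```

Run:
```python
from h import *
go([.4804,-.0787,.132],180);print(ctrl.get_obs()["force"]);pinz()
```

```text
t 12.63 pos [ 0.4778 -0.0731  0.133 ] [ 1.7992e+02  4.0000e-02 -1.7999e+02] shares [-0.0033 -0.007   0.0012] turn 0.0001 rows 0.2
[-6.13867651 10.03687813  8.35182853]
exp [224.7 149.8] exp [225.3 157.7] det [221.  150.1] 0.73 222
```

Request:
send_rows(deltas=[[[-0.0006,-0.0015,0],0],[[-0.0012,-0.003,0],0],[[-0.0018,-0.0045,0],0],[[-0.002,-0.0055,0],0],[[-0.002,-0.006,0],0]])

```text
clock: 13.15
tool_pos: [0.4796, -0.0777, 0.133]
orientation: [179.9, 0.1, -180.0]
force: [-4.5, 10.5, 8.0]
opening: 0.0217
gripper_force: 30.0
```

Request:
send_rows(deltas=[[[0,0,0],0],[[0,0,0],0],[[0,0,0],0],[[0,0,0],0],[[0,0,0],0]])

```text
clock: 13.57
tool_pos: [0.4795, -0.0777, 0.133]
orientation: [179.9, 0.1, -180.0]
force: [-5.3, 9.6, 8.5]
opening: 0.0217
gripper_force: 30.0
```

Run:
```python
from h import *
go([.4804,-.0787,.132],180);print(ctrl.get_obs()["force"]);pinz()
```

```text
t 13.57 pos [ 0.4795 -0.0777  0.133 ] [ 1.7992e+02  7.0000e-02 -1.7998e+02] shares [-0.0011 -0.0013  0.0012] turn 0.0002 rows 0.0
[-5.33520309  9.59588741  8.4837161 ]
exp [224.7 149.8] exp [225.3 157.7] det [223.  154.8] 0.7 168
```

Run:
```python
from h import *
q=ctrl.snapshot("scene")
for h in(.135,.107,.100,.072): print(h,np.round(topix(q,[.609,.004,h]),1))
e=headtop(q,"pin_head",[.605,0],.1,False);ys,xs=np.where(e[1]["pixels"]);print(e[2],xs.min(),xs.max(),ys.min(),ys.max())
b=lambda c,x,y:cv2.resize(c["color"][y:y+65,x:x+65],None,fx=9,fy=9,interpolation=2)
cv2.imwrite("pics/n4.png",b(q,193,125)[:,:,::-1])
```

```text
0.135 [224.2 144.7]
0.107 [224.9 152.8]
0.1 [225.1 154.8]
0.072 [225.7 162.5]
[225.6896 154.7904] 220 230 150 166
```

View pics/n4.png

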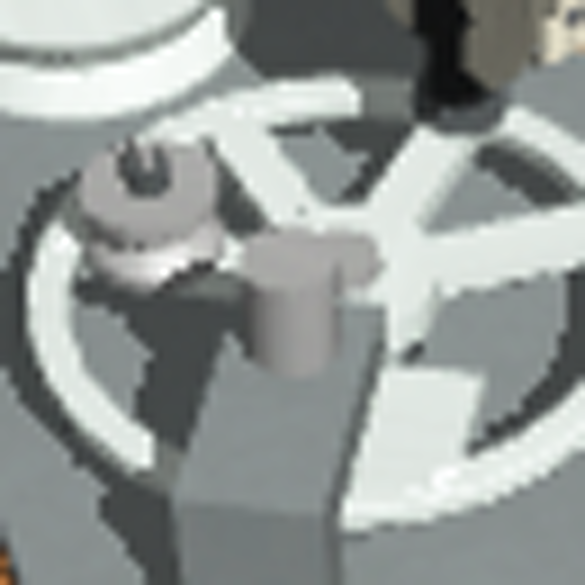

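The last view shows the pin fully home: the head sits on the ear, with its top at (290,250) in the crop, i.e. z ≈ 0.107. I'll ease the handle back, release it and withdraw.

Request:
send_rows(deltas=[[[0,0.001,0],0],[[0,0.002,0],0],[[0.001,0.003,0],0],[[0.001,0.0035,0],0],[[0.001,0.0035,0],0]])

```text
clock: 14.18
tool_pos: [0.4786, -0.0755, 0.133]
orientation: [180.0, 0.0, 180.0]
force: [-3.1, 4.6, 8.5]
opening: 0.0216
gripper_force: 30.0
```

Request:
send_rows(deltas=[[[0,0,0],0],[[0,0,0],0],[[0,0,0],0],[[0,0,0],0],[[0,0,0],0]], gripper=0.6)

```text
clock: 14.6
tool_pos: [0.4786, -0.0761, 0.1322]
orientation: [-180.0, 0.0, 180.0]
force: [-0.0, 0.3, -0.1]
opening: 0.0486
gripper_force: 0.0
```

Request:
send_rows(deltas=[[[0,0,-0.02],0],[[0,0,-0.06],0],[[0,0,-0.1],0],[[0,0,-0.14],0],[[0,0,-0.16],0]])

```text
clock: 15.02
tool_pos: [0.4797, -0.0761, 0.2641]
orientation: [-180.0, 0.3, 180.0]
force: [1.6, -0.5, 0.1]
opening: 0.0526
gripper_force: 0.0
```

Run:
```python
from h import *
go([.48,-.075,.25],180);print(ctrl.get_obs()["force"])
q=ctrl.snapshot("scene")
e=headtop(q,"pin_head",[.605,0],.1,False);ys,xs=np.where(e[1]["pixels"]);print(e[2],xs.min(),xs.max(),ys.min(),ys.max())
H=ctrl.boxes_of(q,"handle")
for d in H[:2]: uv=np.array(d["xy"])*[512,384];print(d["conf"],uv)
print({th:np.round(topix(q,[.5636+.09*np.cos(2.937+th),-.0379+.09*np.sin(2.937+th),.077]),1) for th in(0,.5,.6,.65)})
```

```text
t 15.02 pos [ 0.4797 -0.0761  0.2641] [-180.      0.26  179.99] shares [-0.0003  0.0014  0.0176] turn -0.0001 rows 0.3
[ 1.58634923 -0.45332195  0.0514037 ]
[226.0992 156.5952] 220 230 151 165
0.72 [235.52   155.5968]
{0: array([258. , 135.3]), 0.5: array([247.4, 128. ]), 0.6: array([244.7, 127. ]), 0.65: array([243.4, 126.6])}
```

Run:
```python
from h import *
q=ctrl.snapshot("scene");g=q["color"].max(2)[112:142,234:268]
m=(g<45).astype(np.uint8);n,l,s,c=cv2.connectedComponentsWithStats(m);print([(s[i,4],(c[i]+[234,112]).round(1)) for i in range(1,n) if s[i,4]>15])
e=headtop(q,"pin_head",[.605,0],.1,False);print(e[2],ctrl.get_obs()["qvel"].round(1))
```

```text
[(np.int32(111), array([244.6, 127.6]))]
[225.5872 156.096 ] [ 0.2  0.8 -0.6 -0.1  0.   0. ]
```

The handle rests at pixel (244.6,127.6), which is about 0.6 rad, and the pin holds it there.

```bash
python3 -c "
from plant import ctrl
print(ctrl.close_job())"
```

```text
the job is handed in; nothing more can be done
None
```

The locking pin is fully home with its head on the upper ear, and it alone holds the wheel at about 0.6 rad. The gripper is withdrawn clear of everything, and I handed the job in at about 15 s; I never touched the bolt, grater or tub.

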